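Cover the pan and turn it down to simmer

ROBOT

A 7-joint arm with a two-finger parallel gripper is mounted at the origin on the work surface. World frame = base frame: x ahead of the robot, y to its left, z up, the work surface at z = 0. Lengths are in m, angles in rad, forces in N, time in s.
With the tool pointing down it reaches from about 0.425 to 0.95 m from the base axis. Payload 4.7 kg.
Tool frame: the origin (TCP) lies on the centre line of the jaws, within the pads' length; the fingertips stand robot.nose_length ahead of it and the grasp point (between the pads) lies 8 mm behind it (robot.nose_length is the distance from the TCP to the fingertips, in m); z points along the fingers, x is the direction in which the jaws open and shut, and the axes are right-handed (so a half turn about z gives the same grasp; the last joint's range is limited). The gripper opens to 85 mm and grips with 20 to 120 N. Pads are 22 mm wide; open, the fingers measure 114 mm over their backs; the gripper's body (76 mm by 85 mm) begins 54 mm behind the grasp point. The pads swing forward as they close: fully open they stand 13 mm farther back than shut.
Start: joints at [-1.348, 0.469, -0.049, 1.532, 0.024, 1.141, -0.082], TCP at [0.168, 0.654, 0.242] pointing down, gripper open.
Joint ranges: [-2.59, 2.59], [-0.33, 1.99], [-1.39, 1.29], [0.1, 2.45], [-1.04, 4.18], [0.21, 1.99], [-2.66, 2.66]. Speed limits (rad/s): [2.57, 2.57, 3.14, 3.14, 3.14, 3.14, 3.14].

INTERFACE

Orientations are given as [roll, pitch, yaw] about the fixed x, y, z axes, in that order (R = Rz(yaw) Ry(pitch) Rx(roll)).
In Python, from plant import robot gives the robot as it stands. Calls block until the motion is done:
- robot.goto(position, orientation): joint-space move of the TCP to a pose.
- robot.move_straight(position, vel=0.15, attitude=None, contact_N=None): straight line of the TCP; attitude=None keeps the orientation; vel is the mean speed in m/s. With contact_N (N) it stops when the force on the tool has changed by that much, and returns True; else False.
- robot.move_joints(angles): joint-space move.
- robot.grip(opening, strength=None): opening from 0.0 (shut) to 1.0 (fully open); strength is the grip in N (None keeps the last); returns when the fingers have stopped.
- robot.sleep(seconds).
- robot.inverse_kinematics(position, orientation): joint angles nearest the present ones, or None.
- robot.sense(): the state.
- robot.grab_frame(name): name is "scene" or "top" or "wrist"; returns a dict with "image" (420x560x3 uint8, red, green, blue), "range_z" (420x560 float32, m along the optical axis (not along the pixel's ray), 0 where there is no reading), "fx", "fy", "cx", "cy" (pixels), "dist_coeffs" ([k1, k2, p1, p2, k3] as OpenCV has them; the pictures are not rectified), "R" (3x3) and "t" (3): a world point X has camera coordinates R X + t. Camera axes: x right, y down, z forward; pixel columns grow to the right and rows downward; lengths in m; the calibration is good to about 2 mm. A picture is of the moment at which its call begins.
A pose or a line that the arm cannot do raises robot.IKError and nothing moves.
- robot.close_job(): hands the job in, once; it reports no verdict.
The state is a dict: "t": time; "joint_pos": joint angles; "joint_velocities": joint speeds; "effort": joint torques, N m; "tcp_pos": TCP position; "tcp_rot": TCP orientation; "wrist_force": force on the tool from outside, world axes, zero at the start; "torque": the same for the moment, N m; "opening": opening from 0.0 (shut) to 1.0 (fully open).
Only numpy, scipy, OpenCV 4.12 (cv2) and the standard library are available. Lean on these libraries where they do the work, as an engineer would, in place of code of your own. Each camera call takes 0.05 s, during which the arm holds its last target. There are 200 camera calls.

TASK

Put the lid squarely on the open red saucepan, lowering it on without dropping it, and then turn that hot plate's knob down until its white pointer points at the green simmer dot. Leave the kettle and its own knob, the bowl and the jar as they are, and do not shift the pan.

Things in the scene. Friction and masses are not known exactly. Their poses are not given: they have to be found in the camera images.
- hob: white two-plate table hob, fixed, 360 x 490 mm, deck 60 mm high. Origin: centre of its footprint, on the table; x away from the robot, y left. Hot plates (160 mm across, top at z 74 mm) at (45, +135) and (45, -135) mm; each is worked by the knob in front of it, axes at (-145, +130) and (-145, -130) mm. Pan and kettle stand on one plate each, either way round
- pan_rim (a point): centre of the mouth (rim plane) of the open red saucepan (potatoes inside), loose, 1.3 kg, 150 mm across outside, 142 mm inside, 90 mm high, with two small black lugs at +y and -y of the pan reaching 100 mm from its axis. z up. Stands on one of the two plates
- lid_knob (a point): grip point of the loose red lid (250 g), on its axis inside its black round knob (24 mm across, 38 mm high): 14 mm below the knob's top, 24 mm above the disc's top, 36 mm above the lid's underside. Disc 158 mm across, 4 mm thick; plug below it 128 mm across, 8 mm deep. z is up. Starts flat on the table right of the hob. Home, the disc rests on the rim and this point is 28 mm above pan_rim
- knob_left (a joint): black knob of the left plate (+y side). Value in rad: 0 = white pointer at the black off dot (the hob's +x); grows clockwise seen from above; stops at 0 and 4.9; 1.571 (pointer along the hob's -y) = at the green simmer dot; higher (orange dots) is hotter. Stays where left (friction 0.06 N m, no detents)
- knob_right (a joint): black knob of the right plate (-y side). Value in rad: 0 = white pointer at the black off dot (the hob's +x); grows clockwise seen from above; stops at 0 and 4.9; 1.571 (pointer along the hob's -y) = at the green simmer dot; higher (orange dots) is hotter. Stays where left (friction 0.06 N m, no detents)
- knob_left_grip (a point): point on the left knob's vertical axis in its grip bar: bar 50 mm long (this point's x), 14 mm wide (its y), top 39 mm above the deck; the point is 31 mm above the deck. A skirt 56 mm across, 8.5 mm high, lies under the bar. x points to the white pointer end and turns with the knob
- knob_right_grip (a point): point on the right knob's vertical axis in its grip bar: bar 50 mm long (this point's x), 14 mm wide (its y), top 39 mm above the deck; the point is 31 mm above the deck. A skirt 56 mm across, 8.5 mm high, lies under the bar. x points to the white pointer end and turns with the knob
- knob_left_pointer (a point): tip of the white pointer line on the top of the left knob, 25 mm from its axis
- knob_right_pointer (a point): tip of the white pointer line on the top of the right knob, 25 mm from its axis
- simmer_left (a point): centre of the green simmer dot (18 mm across) on the hob deck beside the left knob, 44 mm from the knob's axis
- simmer_right (a point): centre of the green simmer dot (18 mm across) on the hob deck beside the right knob, 44 mm from the knob's axis
- kettle: small white enamel kettle with red spots and black arched handle, 148 mm across, 149 mm high, origin at the centre of its underside; stands on the other plate; to be left alone
- bowl: white tea bowl, 110 mm across, 55 mm high, origin at the centre of its underside; to be left alone
- jar: amber glass jar with a white cap, 68 mm across, 110 mm high, origin at the centre of its underside; to be left alone
- lid: the same red lid, origin at the centre of its plug's underside
There are look-alikes about, which are no part of the job. Leave any turquoise look-alike of the lid alone.

How it is judged:
On the way, in this order (a step that is already met when the one before it is completed fails the run):
1. the lid sits home on the pan (horizontal distance between lid_knob and pan_rim below 0.01 m and z of lid_knob in the frame of pan_rim between 0.024 and 0.031 m and angle between lid_knob's own z axis and vertical below 0.05 rad), for 0.2 s.
2. the knob of the pan's plate points at the green simmer dot, the lid still home (all of step 1 and ((y of pan_rim in the frame of hob above 0 m and value of joint knob_left between 1.431 and 1.711 rad and velocity of joint knob_left between -0.05 and 0.05 rad/s) or (y of pan_rim in the frame of hob below 0 m and value of joint knob_right between 1.431 and 1.711 rad and velocity of joint knob_right between -0.05 and 0.05 rad/s))), for 0.2 s.
At the end, for the whole second after the job is handed in: The lid is home on the pan (within 10 mm of its axis, grip point 24 to 31 mm above the rim, tilted less than 0.05 rad) and at rest, and the knob of the plate on which the pan stands reads 1.571 within 0.14 rad (8 degrees) and stands still (all of step 2 and linear speed of lid below 0.02 m/s); the robot touches nothing.
It fails at once if the lid is dropped (falls freely by about 8 mm or more) (contact force between the fingers and lid below 0.1 N and linear speed of lid above 0.4 m/s).
It fails at once if the pan is shifted by more than 20 mm (distance of pan_rim from where it was at the start of the episode above 0.02 m).
It fails at once if the kettle's knob is turned (pointer moved more than 6 mm) ((y of pan_rim in the frame of hob above 0 m and distance of knob_right_pointer from where it was at the start of the episode above 0.006 m) or (y of pan_rim in the frame of hob below 0 m and distance of knob_left_pointer from where it was at the start of the episode above 0.006 m)).
It fails at once if the kettle, the bowl or the jar is shifted by more than 20 mm (distance of any of kettle, bowl, jar from where it was at the start of the episode above 0.02 m).
It also fails if it takes over 64 s, if anything falls off the work surface, if the arm or the gripper's body presses on something with over 40 N, if the wrist force passes 120 N, or if a joint passes its speed limit or range.

## Working session

There is one attempt and no reset: what is moved stays moved. The work goes in short steps, each a Python script; the robot and the scene stay as the last script left them, time stands still between calls to the robot, and variables do not carry over. Pictures are saved under pics/ and viewed, about 8 in all and at most 12, crops included, and the job is handed in when it is done.

```bash
mkdir -p pics
cat > h.py <<'E'
import numpy as np, cv2
from plant import robot
def K(f): return np.array([[f['fx'],0,f['cx']],[0,f['fy'],f['cy']],[0,0,1]])
def snap(n,name):
    f=robot.grab_frame(n); cv2.imwrite(f'pics/{name}.png',f['image'][:,:,::-1]); np.savez(f'pics/{name}.npz',**f); return f
def ray(f,u,v):
    p=cv2.undistortPoints(np.array([[[u,v]]],float),K(f),np.array(f['dist_coeffs']))[0,0]
    R=np.array(f['R']);t=np.array(f['t']); return -R.T@t, R.T@np.array([p[0],p[1],1])
def at_z(f,u,v,z):
    c,d=ray(f,u,v); return c+d*(z-c[2])/d[2]
def at_d(f,u,v):
    c,d=ray(f,u,v); return c+d*float(f['range_z'][int(v),int(u)])
E
python3 - <<'E'
from h import *
a=snap('top','top1'); b=snap('scene','scene1')
print(robot.sense(), robot.nose_length, a['R'],a['t'])
E
```

```text
{'t': 0.1, 'joint_pos': array([-1.34790817,  0.46933095, -0.04859187,  1.53354805,  0.02409818,
        1.14100812, -0.08228222]), 'joint_velocities': array([-5.96622780e-04, -1.07114490e-03,  5.44783527e-06, -1.27622042e-03,
       -5.80907360e-04, -4.09696603e-04,  2.02475019e-03]), 'effort': array([ 1.22991551e-03, -5.11514533e+01, -4.66055470e-02, -2.38388693e+01,
        1.08574450e-02,  4.37663170e-03, -4.29079492e-06]), 'tcp_pos': array([0.16803029, 0.65323982, 0.24139764]), 'tcp_rot': array([3.14153379e+00, 1.70801135e-03, 1.31905083e+00]), 'wrist_force': array([0.44289   , 0.02738315, 0.35879113]), 'torque': array([ 0.01042034,  0.02287039, -0.02193936]), 'opening': 1.0030373948405464} 0.011 [[ 0.00700801 -0.99988165 -0.01369572]
 [-0.99850702 -0.0062551  -0.05426419]
 [ 0.0541721   0.01405555 -0.99843268]] [0.03943124 0.45880432 1.66937762]
```

View pics/top1.png

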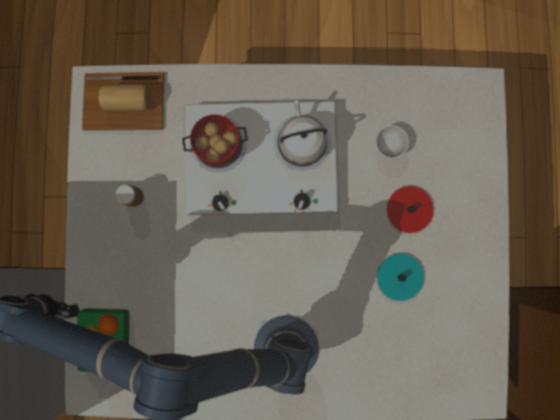

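View pics/scene1.png

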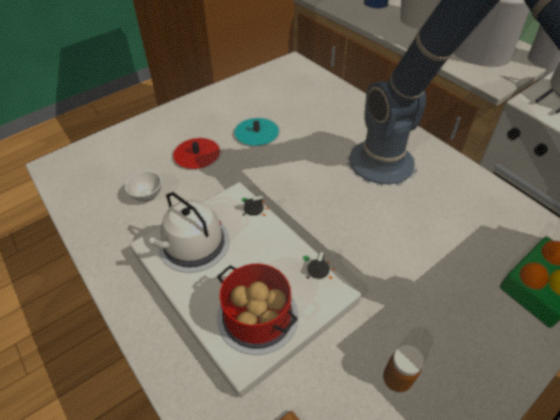

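The red lid shows at top (410,208). It could be confused with the turquoise lid (401,276) or the red pan (216,140). The pan is on the left plate, so its knob is the left one at (220,202). The kettle's knob, which I leave alone, is at (302,201). Next is a close crop plus measurements.

Run:
```python
from h import *
f=dict(np.load('pics/top1.npz')); im=f['image']
a=cv2.resize(im[90:225,175:345],None,fx=4,fy=4,interpolation=cv2.INTER_CUBIC)
b=cv2.resize(im[175:245,375:445],None,fx=1.6,fy=1.6)
a=cv2.convertScaleAbs(a,alpha=1.4); a=a[:540,:680]; 
c=np.zeros((540,795,3),np.uint8); c[:, :680]=a; c[:112,683:795]=cv2.convertScaleAbs(b,alpha=1.3)
cv2.imwrite('pics/crop1.png',c[:,:,::-1])
# point cloud
v,u=np.mgrid[0:420,0:560]
p=cv2.undistortPoints(np.stack([u,v],-1).reshape(-1,1,2).astype(float),K(f),f['dist_coeffs']).reshape(420,560,2)
d=f['range_z'][...,None]; P=(np.concatenate([p*d,d],-1)-f['t'])@f['R']
hsv=cv2.cvtColor(im,cv2.COLOR_RGB2HSV); H,S,V=cv2.split(hsv)
red=((H<8)|(H>172))&(S>130)&(V>50)
def info(n,m):
    q=P[m]; uv=np.c_[u[m],v[m]]
    (c,r)=cv2.minEnclosingCircle(uv.astype(np.float32)); print(n,m.sum(),'mean',q.mean(0).round(4),'pix',uv.mean(0),c,r,'zpct',np.percentile(q[:,2],[2,50,90,99]).round(4)); return c
L=red.copy(); L[:, :380]=0; L[:,440:]=0; L[:180]=0;L[250:]=0
c=info('lid',L); print('lid centre',at_z(f,*c,0.012), 'fit', )
ys,xs=np.where(L); print(at_z(f,(xs.min()+xs.max())/2,(ys.min()+ys.max())/2,0.012))
k=(V<60)&(u>395)&(u<430)&(v>195)&(v<225); info('lidknob',k)
M=red.copy(); M[:,250:]=0; M[:,:180]=0; M[:105]=0;M[175:]=0
info('panred',M)
rim=(P[...,2]>0.152)&(P[...,2]<0.175)&M
q=P[rim]; A=np.c_[2*q[:,:2],np.ones(len(q))]; s=np.linalg.lstsq(A,(q[:,:2]**2).sum(1),rcond=None)[0]
print('rim fit',s[:2],np.sqrt(s[2]+s[:2]@s[:2]),len(q),np.median(q[:,2]))
deck=(P[...,2]>0.05)&(P[...,2]<0.072)&(u>175)&(u<345)&(v>90)&(v<225)
q=P[deck][:,:2]; 
r=cv2.minAreaRect(q.astype(np.float32)); print('hob rect',r, np.median(P[deck][:,2]))
```

```text
lid 1603 mean [ 0.4575 -0.4043  0.0197] pix [409.87585777 208.92950717] (410.243408203125, 208.9342041015625) 23.09938621520996 zpct [0.0042 0.0122 0.0175 0.026 ]
lid centre [ 0.45779137 -0.40739224  0.012     ] fit
[ 0.45756903 -0.40657566  0.012     ]
lidknob 39 mean [ 0.4571 -0.4026  0.0478] pix [411.53846154 208.56410256] (411.5, 208.5) 3.8079864978790283 zpct [0.0298 0.0496 0.0542 0.0574]
panred 791 mean [0.669  0.2188 0.1199] pix [217.19216182 138.11125158] (214.60012817382812, 139.53915405273438) 24.85350799560547 zpct [0.0733 0.0977 0.1618 0.1706]
rim fit [0.66088124 0.2234023 ] 0.07124026895659685 169 0.16125127464290173
hob rect ((0.6196242570877075, 0.08767454326152802), (0.36268043518066406, 0.48943620920181274), 1.3681074380874634) 0.060680784428306656
```

View pics/crop1.png

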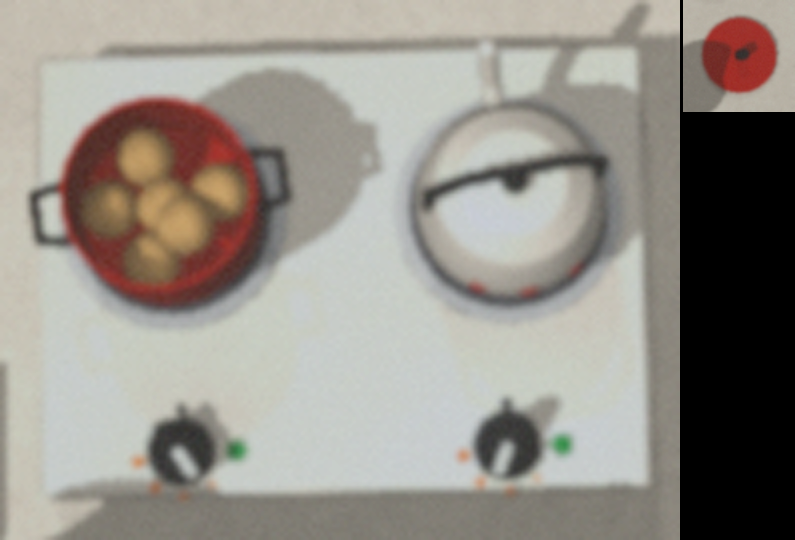

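The crop confirms the red lid with its black knob. The pan is on the left plate. The left knob's pointer points down-right, roughly 2.6 rad, with the green dot to its right. I'll move above the lid next.

Run:
```python
from h import *
p=robot.sense()['tcp_pos']
robot.move_straight([p[0],p[1],0.42],vel=0.3)
robot.goto([0.4577,-0.4068,0.40],[np.pi,0,-0.727])
robot.move_straight([0.4577,-0.4068,0.2],vel=0.25)
f=snap('wrist','w1'); print(robot.sense()['t'],robot.sense()['tcp_pos'],robot.sense()['joint_pos'])
im=f['image']; H,S,V=cv2.split(cv2.cvtColor(im,cv2.COLOR_RGB2HSV))
```

```text
5.6583 [ 0.45828299 -0.40783803  0.20173642] [-0.02372625  0.57142436  0.99293062  1.77339639 -0.53629726  1.09145127
  0.42653095]
```

View pics/w1.png

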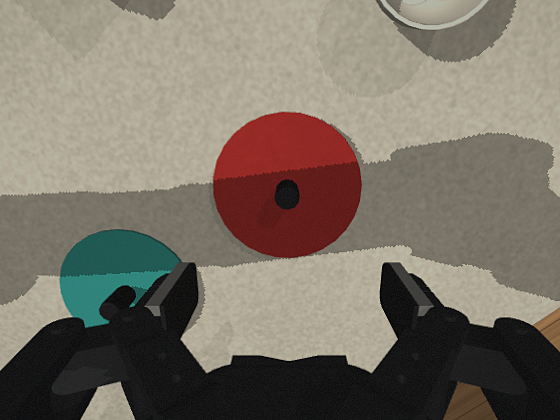

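Run:
```python
from h import *
f=dict(np.load('pics/w1.npz')); im=f['image']; H,S,V=cv2.split(cv2.cvtColor(im,cv2.COLOR_RGB2HSV))
m=((((H<8)|(H>172))&(S>150)).astype(np.uint8)); m[:,:200]=0;m[:,380:]=0;m[280:]=0
c=max(cv2.findContours(m,0,1)[0],key=cv2.contourArea)
w=np.array([at_z(f,*q[0],0.012) for q in c]); 
A=np.c_[2*w[:,:2],np.ones(len(w))]; s=np.linalg.lstsq(A,(w[:,:2]**2).sum(1),rcond=None)[0]
print('lid',s[:2],np.sqrt(s[2]+s[:2]@s[:2]))
print('knob top', at_z(f,287,188,0.05))
f=dict(np.load('pics/top1.npz'));print('turq',at_z(f,401,276,.012))
x,y=s[:2]
robot.move_straight([x,y,0.10],vel=0.15)
robot.move_straight([x,y,0.031],vel=0.06,contact_N=4) and print('contact')
print(robot.sense()['tcp_pos'],robot.sense()['wrist_force'])
robot.grip(0.0,40); s=robot.sense(); print(s['opening'],s['wrist_force'],s['tcp_pos'],s['t'])
robot.move_straight([x,y,0.08],vel=0.05); s=robot.sense(); print(s['opening'],s['wrist_force'],s['torque'],s['tcp_pos'],s['t'])
snap('wrist','w2')
```

```text
lid [ 0.45697708 -0.40533883] 0.07773973436479652
knob top [ 0.46336303 -0.39836549  0.05      ]
turq [ 0.23734221 -0.37603346  0.012     ]
[ 0.45718645 -0.40559481  0.03141005] [ 0.39657557 -0.33430081 -0.49333637]
0.2670235624257208 [0.23459619 1.1550332  2.7144825 ] [ 0.45715777 -0.40550673  0.03131057] 8.3667
0.2637367524542577 [-0.38631908  0.28948002 -3.83768077] [0.0251213  0.01633144 0.01374815] [ 0.45681304 -0.40506416  0.07964365] 9.5
```

View pics/w2.png

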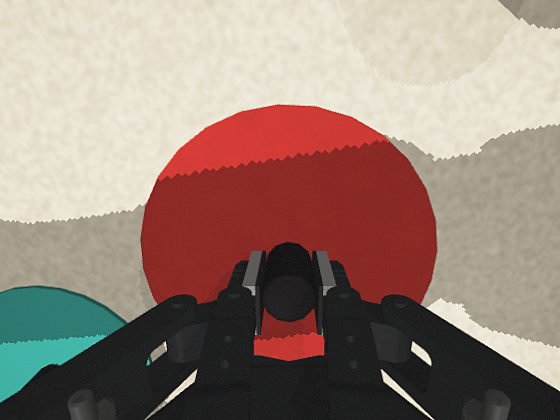

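Run:
```python
from h import *
f=dict(np.load('pics/w2.npz')); im=f['image']; H,S,V=cv2.split(cv2.cvtColor(im,cv2.COLOR_RGB2HSV))
m=((((H<8)|(H>172))&(S>150)).astype(np.uint8)); m[295:]=0
c=max(cv2.findContours(m,0,1)[0],key=cv2.contourArea)[:,0]
c=c[(c[:,1]<235)|((c[:,1]<290)&((c[:,0]<170)|(c[:,0]>420)))]
w=np.array([at_z(f,*q,0.0605) for q in c]); 
A=np.c_[2*w[:,:2],np.ones(len(w))]; s=np.linalg.lstsq(A,(w[:,:2]**2).sum(1),rcond=None)[0]
off=s[:2]-robot.sense()['tcp_pos'][:2]
print('lid',s[:2],np.sqrt(s[2]+s[:2]@s[:2]),'off',off)
p=robot.sense()['tcp_pos']
robot.move_straight([p[0],p[1],0.36],vel=0.2)
robot.move_straight([0.6609,0.2234,0.36],vel=0.25,attitude=[np.pi,0,0.325])
robot.move_straight([0.6609,0.2234,0.225],vel=0.12)
s=robot.sense();print(s['t'],s['tcp_pos'],s['tcp_rot'],s['opening'],s['wrist_force'])
a=snap('scene','s2'); b=snap('top','t2'); w=snap('wrist','w3')
x=cv2.resize(a['image'][150:390,160:400],None,fx=1.65,fy=1.65)
y=cv2.resize(w['image'],(400,300)); out=np.zeros((396,800,3),np.uint8); out[:396,:396]=x; out[:300,400:]=y
cv2.imwrite('pics/c3.png',out[:,:,::-1])
```

```text
lid [ 0.45578027 -0.40414186] 0.0782491827828513 off [-0.00099883  0.00096987]
15.1667 [0.66151909 0.22339587 0.22604766] [ 3.14156559e+00 -1.91135203e-03  3.24963528e-01] 0.26711596758132433 [-0.6194376  -0.49593126 -1.66903781]
```

View pics/c3.png

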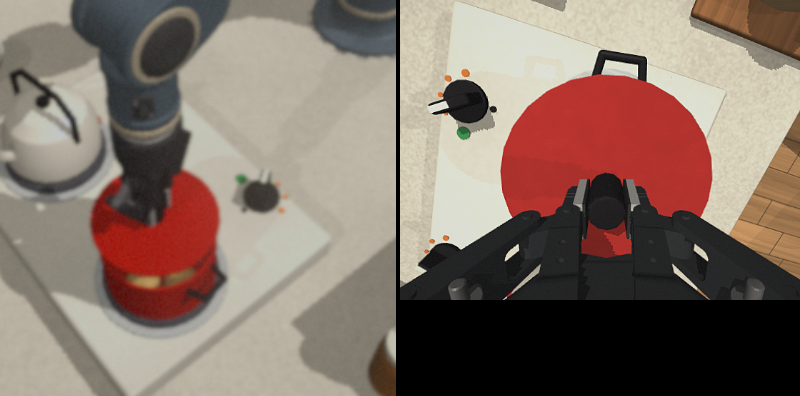

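The lid is centred over the pan in both views, about 1.4 mm off, so I'll lower it until contact.

Run:
```python
from h import *
x,y=0.6609,0.2234
robot.move_straight([x,y,0.198],vel=0.06)
print(robot.sense()['wrist_force'],robot.sense()['tcp_pos'])
c=robot.move_straight([x,y,0.182],vel=0.02,contact_N=3); s=robot.sense()
print(c,s['tcp_pos'],s['wrist_force'],s['torque'],s['t'])
a=snap('scene','s3'); w=snap('wrist','w4')
xx=cv2.resize(a['image'][150:390,160:400],None,fx=1.65,fy=1.65)
yy=cv2.resize(w['image'],(400,300)); out=np.zeros((396,800,3),np.uint8); out[:396,:396]=xx; out[:300,400:]=yy
cv2.imwrite('pics/c4.png',out[:,:,::-1])
```

```text
[-0.01272164  0.11568935 -2.51146145] [0.6609228  0.22331824 0.19770979]
True [0.66086542 0.22346137 0.18733497] [-0.03107511  0.18356062  4.79780606] [0.02497235 0.00844365 0.03058701] 16.4833
```

View pics/c4.png

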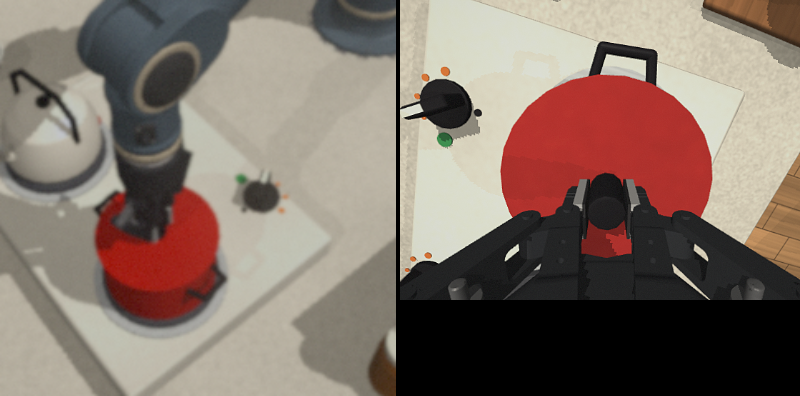

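Contact came at exactly the home height (TCP z 0.187). I'll release, retreat and look at the knob.

Run:
```python
from h import *
x,y=0.6609,0.2234
robot.grip(0.45); robot.grip(1.0); 
robot.move_straight([x,y,0.30],vel=0.15)
robot.move_straight([0.4715,0.2142,0.30],vel=0.25,attitude=[np.pi,0,-0.5])
robot.move_straight([0.4715,0.2142,0.21],vel=0.2)
s=robot.sense(); print(s['t'],s['tcp_pos'],s['joint_pos'])
f=snap('wrist','w5'); snap('top','t5')
```

```text
20.0333 [0.47258371 0.2138819  0.21054622] [-1.28203495  0.35629001  0.98231069  1.97732771 -0.35353343  0.98911966
 -0.63120232]
```

View pics/w5.png

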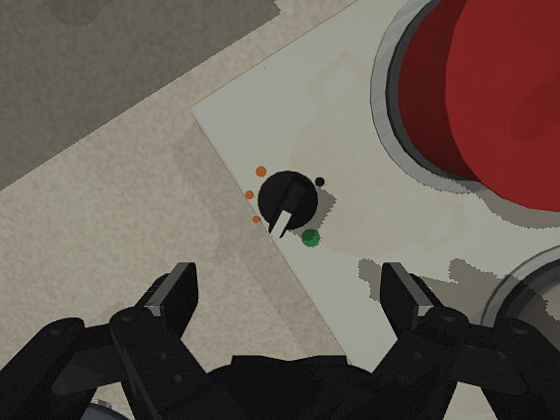

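Run:
```python
from h import *
im=dict(np.load('pics/w5.npz'))['image'][160:260,230:340]
im=cv2.convertScaleAbs(cv2.resize(im,None,fx=6,fy=6,interpolation=cv2.INTER_CUBIC),alpha=1.8,beta=15)
cv2.imwrite('pics/c5.png',im[:600,:,::-1])
```

```text
(no output)
```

View pics/c5.png

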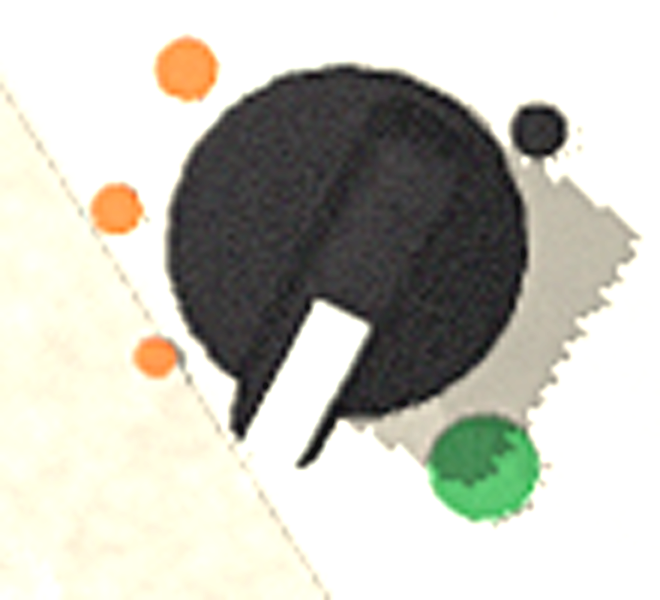

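Run:
```python
from h import *
f=dict(np.load('pics/w5.npz'))
g=lambda a,b,z: at_z(f,230+a/6-.4,160+b/6-.4,z)
i=g(343,312,.099);t=g(272,452,.099);gr=g(484,467,.06);bl=g(540,131,.06);sk=g(347,240,.0685)
d=(t-i)[:2]; L=np.linalg.norm(d); d/=L
ax=t[:2]-.025*d
print('len',L,'tip',t,'axis from tip',ax,'skirt',sk,'pred',[.4715,.2142])
print('ptr angle',np.arctan2(d[1],d[0]),'from skirt',np.arctan2(*(t-sk)[1::-1]),'green-axis',np.arctan2(*(gr-sk)[1::-1]),np.linalg.norm(gr-sk),'black',np.arctan2(*(bl-sk)[1::-1]))
```

```text
len 0.022718852154301444 tip [0.45161183 0.20160974 0.099     ] axis from tip [0.47201422 0.21605767] skirt [0.47172542 0.21658989 0.0685    ] pred [0.4715, 0.2142]
ptr angle -2.525418508516066 from skirt -2.5014424199222183 green-axis -1.566952020346936 0.04675515352019337 black -0.029513503420989694
```

Run:
```python
from h import *
x,y=0.4719,0.2160
o=lambda w:[np.pi,0,w]
print(robot.inverse_kinematics([x,y,.086],o(-.944)),robot.inverse_kinematics([x,y,.086],o(.01)))
robot.move_straight([x,y,0.14],vel=0.1,attitude=o(-.944))
s=robot.sense();print(s['t'],s['tcp_rot'],s['wrist_force'])
c=robot.move_straight([x,y,0.086],vel=0.06,contact_N=5)
s=robot.sense();print(c,s['t'],s['tcp_pos'],s['wrist_force'])
if not c:
    robot.grip(0.0,30); s=robot.sense();print('grip',s['opening'],s['t'],s['tcp_rot'],s['wrist_force'],s['torque'])
    for w in np.linspace(-.944,.01,7)[1:]:
        robot.move_straight([x,y,0.086],vel=0.05,attitude=o(w)); s=robot.sense()
        print(s['t'],s['tcp_pos'].round(4),s['tcp_rot'][2].round(3),s['wrist_force'].round(1),s['torque'].round(2))
```

```text
[-1.19016582  0.57814013  0.91264195  2.08255701 -0.65186331  0.79322173
 -0.81729222] [-1.04695297  0.49847249  0.69688781  2.07597158 -0.47877287  0.72892434
 -0.03364927]
20.9833 [-3.14013868e+00 -6.50076891e-05 -9.43267731e-01] [ 1.09526657  0.28780654 -1.35595094]
False 22.0333 [0.47220505 0.21603677 0.08625848] [ 0.97361008 -0.33339463 -0.05755567]
grip 0.1557580077772825 22.6833 [-3.14052264e+00 -1.49744976e-03 -9.44660228e-01] [ 1.77838353 -1.89908189  1.1539304 ] [-0.48619082 -0.35787153 -0.01029429]
22.9917 [0.4725 0.2155 0.0863] -0.788 [ 2.6 -2.5  1.7] [-0.54 -0.41  0.09]
23.3 [0.4724 0.2156 0.0862] -0.63 [ 2.3 -3.2  3.2] [-0.67 -0.37  0.11]
23.6083 [0.4722 0.2157 0.0862] -0.472 [ 1.4 -3.5  4.8] [-0.76 -0.29  0.03]
23.9167 [0.472  0.2158 0.0862] -0.313 [ 1.6 -3.4  5.9] [-0.84 -0.21  0.06]
24.225 [0.4719 0.2158 0.0862] -0.154 [ 0.5 -3.5  6.6] [-0.78 -0.13  0.06]
24.5333 [0.4717 0.2158 0.0862] 0.005 [-0.1 -3.9  7.4] [-0.81  0.04  0.01]
```

Turned as planned. I'll release, back off straight up and check.

Run:
```python
from h import *
x,y=0.4719,0.2160
robot.sleep(0.2); robot.grip(1.0)
robot.move_straight([x,y,0.21],vel=0.12)
f=snap('wrist','w6')
a=cv2.convertScaleAbs(cv2.resize(f['image'][130:280,210:360],(540,540),interpolation=cv2.INTER_CUBIC),alpha=1.5,beta=10)
robot.move_straight([x,y,0.33],vel=0.2)
robot.goto([0.45,-0.2,0.36],[np.pi,0,-.4])
s=robot.sense();print(s['t'],s['tcp_pos'],s['wrist_force'])
t=snap('top','t6'); sc=snap('scene','s6')
b=cv2.resize(sc['image'][200:370,170:430],(260,170)); c=cv2.resize(t['image'][100:220,175:345],(255,180))
out=np.zeros((540,800,3),np.uint8); out[:,:540]=a; out[:170,540:]=b; out[180:360,540:795]=c
cv2.imwrite('pics/c6.png',out[:,:,::-1])
im=t['image'];H,S,V=cv2.split(cv2.cvtColor(im,cv2.COLOR_RGB2HSV))
m=(((H<8)|(H>172))&(S>130)&(V>50)).astype(np.uint8); m[:,250:]=0;m[:,:180]=0;m[:105]=0;m[175:]=0
v,u=np.where(m); R=t['range_z']
P=np.array([at_d(t,i,j) for i,j in zip(u,v)]); q=P[(P[:,2]>.15)]
print('lid z',np.median(q[:,2]),'cen',q[:,:2].mean(0), 'plane',np.linalg.lstsq(np.c_[q[:,:2],np.ones(len(q))],q[:,2],rcond=None)[0][:2])
```

```text
28.95 [ 0.45078165 -0.19832969  0.35972553] [ 0.03865558  0.48447181 -0.46166564]
lid z 0.16859052268709296 cen [0.65831229 0.22093306] plane [-0.92072617 -0.63245751]
```

View pics/c6.png

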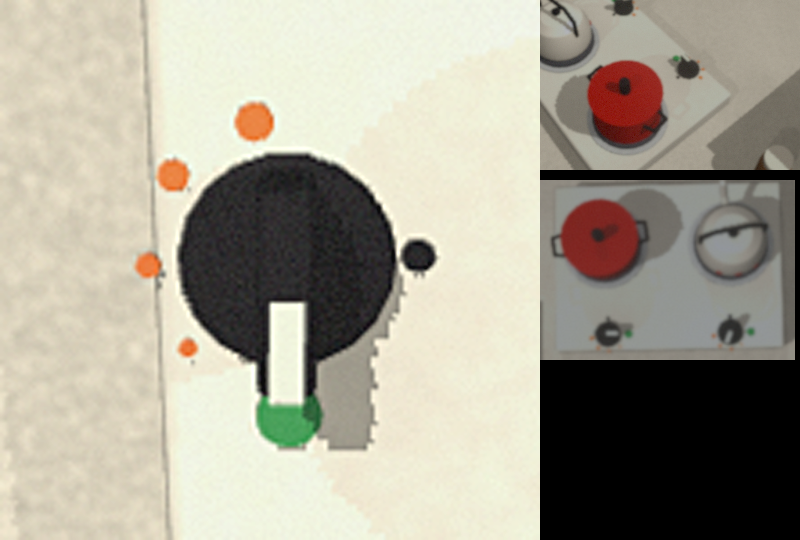

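The pointer is centred on the green dot, and the lid's top is at 0.1686 m against 0.168 m expected. The plane fit included edge pixels, so I'll repeat it on the inner disc before handing in.

Run:
```python
from h import *
t=dict(np.load('pics/t6.npz'));q=[]
for j in range(105,175):
    for i in range(180,250):
        p=at_d(t,i,j); r=np.hypot(p[0]-.661,p[1]-.2234)
        if .028<r<.066 and .15<p[2]<.185: q.append(p)
q=np.array(q); s=np.linalg.lstsq(np.c_[q[:,:2],np.ones(len(q))],q[:,2],rcond=None)[0]
print(len(q),s[:2],np.median(q[:,2]))
if np.hypot(*s[:2])<0.06: robot.close_job(); print('closed')
```

```text
1208 [-0.00288163 -0.00082344] 0.1685644569646645
the job is handed in; nothing more can be done
closed
```

I put the red lid on the saucepan, turned the left plate's knob down to the green simmer dot, and handed the job in after about 29 s of the 64 s allowed. `close_job` gives no verdict, so the results below are from my own checks.

- **Lid:** I lowered it until it touched the rim, at exactly the expected height, and only then let go. Afterwards the disc top measured 0.1686 m against 0.168 m expected, with about 0.003 rad of tilt. The lid was centred to about 1–2 mm when I lowered it. I did not measure its centring again after release, but the last picture shows it sitting square.
- **Knob:** I turned it from about 2.5 rad; the white pointer now lies over the centre of the green dot. The target was 1.571 rad, and two estimates of the hob's angle differed by up to 0.04 rad, well inside the 0.14 rad tolerance.
- **Other objects:** I touched nothing else. The last top picture shows the kettle and its knob unchanged; I did not look specifically at the bowl or the jar. The arm finished clear of everything.
- **Check that disagreed:** My first tilt fit gave a nonsense value because it included pixels from the side of the pan. I repeated it on the inner disc only, which gave the 0.003 rad above.

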